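# Balance two tube carriers on the pivoting bar

## Robot

A 7-joint arm with a two-finger parallel gripper is mounted at the origin on the work surface; the furniture and walls round the work are solid. World frame = base frame: x ahead of the robot, y to its left, z up, the work surface at z = 0. Lengths are in m, angles in rad, forces in N, time in s.
With the tool pointing down it reaches from about 0.425 to 0.925 m from the base axis. Payload 6.8 kg.
Tool frame: the origin (TCP) lies at the very end of the fingers, on their centre line; the grasp point (between the pads) lies bot.grip_point_offset behind it (bot.grip_point_offset is the distance from the TCP to the grasp point, in m); z points along the fingers, y is the line along which they close (so a half turn about z gives the same grasp; the last joint's range is limited). The gripper opens to 85 mm and grips with 20 to 120 N. Pads are 22 mm wide; open, the fingers measure 114 mm over their backs; the gripper's body (76 mm by 85 mm) begins 54 mm behind the grasp point. The pads swing forward as they close: fully open they stand 13 mm farther back than shut.
Start: joints at [-1.289, 0.477, 0.022, 1.555, -0.011, 1.109, -0.083], TCP at [0.257, 0.624, 0.231] pointing down, gripper open.
Joint ranges: [-2.96, 2.96], [-0.34, 2.1], [-1.41, 1.46], [0.24, 2.44], [-1.37, 4.51], [0.17, 1.92], [-2.96, 2.96]. Speed limits (rad/s): [2.39, 2.39, 3.14, 3.14, 3.14, 3.14, 3.14].

## Interface

Orientations are given as a unit quaternion [w, x, y, z].
In Python, from station import bot, imaging gives the robot as it stands. The module is installed in compiled form; this text tells all that it offers.
- The arm moves only by the tool carry_out, never from a script. Its argument "targets" is one flat list of numbers, 5 for each row, row after row: the closure in counts, from 0 (fully open) to 255 (shut), then the shift along the world's x, y, z in mm, then the turn about the world's z in degrees. A call has 1 to 20 rows; each row shifts and turns the commanded pose from where the row before left it; what a row does not reach is not made up. A row lasts 1/10 s, in which the tool goes at most 50 mm and 8.59 degrees, less where a joint would pass 70% of its speed; a pose out of reach is approached as far as the arm can. A call is refused whole if a number of a shift passes 50 or a number of a turn 8.59, either way. A call with a gripper value outside its range is refused whole. The fingers move at their own pace and stop on an object; "newtons" is the grip in N (left out, the last holds). Time passes only in rows, so rows that do not move let the fingers close. It gives the time, the measured TCP pose, the force, the opening and the grip force at its end, in the units of the state.
- bot.get_obs(): the state, without advancing time (a new reading comes with each control period).
- imaging.read_camera(name): name is "scene" or "top" or "wrist"; returns a dict with "frame" (400x640x3 uint8, red, green, blue), "fov_y" (degrees; the focal length in pixels is half the picture's height over the tangent of half this angle, whatever the lens; pixels are square), "cx", "cy" (the principal point, pixels), "pose" (4x4, takes a point from camera to world coordinates); the wrist camera has in their place "tool_from_camera" (4x4, takes a point from camera to tool coordinates, whose origin is the TCP and whose axes are the flange's). Camera axes: x right, y up, looking along -z (the intrinsics and any distortion apply to the point x, -y, -z); pixel columns grow to the right and rows downward; lengths in m; the calibration is good to about 2 mm. The wrist camera is an equidistant fisheye: a pixel r from the principal point sees the ray r / f radians off the axis. A picture is of the moment at which its call begins: read the wrist's pose just before it. There is no depth.
- bot.hand_in(): hands the job in; it is judged then, once.
The state is a dict: "t": time; "q": joint angles; "joint_vel": joint speeds; "joint_torque": joint torques, N m; "eef_pos": TCP position; "tool_rot": TCP orientation; "contact_force": force on the tool from outside, world axes, zero at the start; "torque": the same for the moment, N m; "gripper_width": opening from 0.0 (shut) to 1.0 (fully open); "grasp_force": force on a finger pad.
Only numpy, scipy, OpenCV 4.12 (cv2) and the standard library are available. Lean on these libraries where they do the work, as an engineer would, in place of code of your own. Each camera call takes 0.05 s, during which the arm holds its last target. There are 200 camera calls.

## Task

Check that the two blue tube carriers make a balanced pair: hang one blue carrier by its wire bail on the left hook of the pivoting balance bar and the other blue one on the right hook, one after the other, and let go, so that both hang still and the bar ends level. Leave the yellow carrier standing where it is.

Things in the scene. Friction and masses are not known exactly. Their poses are not given: they have to be found in the camera images.
- carrier_blue_a: Blue tube carrier, 0.2 kg (mm): bucket 50 x 66 x 55 high, two red-capped tubes (tops at 104), wire bail in its y-z plane with a peaked roof; on the peak a grip tab 12 thick (x), 26 wide, from 152 to 192. The peak's underside is at 146: an open window along x, 104 to 146 high, 54 wide at tube tops. Heights from the underside, whose centre is the origin; z up; front and back alike.
- carrier_blue_b: The second blue tube carrier: same size, shape, weight (0.2 kg), tube caps, origin and axes as carrier_blue_a.
- carrier_yellow: Bystander: a heavier yellow carrier (0.43 kg, blue-capped tubes), same size, shape, origin and axes as the blue ones; it stays where it stands.
- hook_left (a point): Left (+y) hook of the bar: a steel peg 10 mm thick pointing to -x of this frame (to the robot), tip turned up. Point: on the peg's axis at mid rest, 205 mm above the desk when level; moves with the bar. Tip 18 to 27 mm ahead, top 14 mm above axis; bar face 16 mm behind, bar top 4 mm above axis. y along bar, z up. A bail goes over the tip from the front, then down; at rest the underside is 137 mm below the point.
- hook_right (a point): Right (-y) hook on the same bar: same shape, point and axes as hook_left, 240 mm from it along the bar.
- beam (a joint): Angle (rad) of the pivoting bar (290 mm long, on a post fixed to the desk) about a level axis (+x of the hooks) midway between the hooks: 0 level, positive left end up, stops at -0.12 and 0.12. A weak spring (0.4 N m/rad) levels it when empty; one carrier alone sinks its hook 14 mm to the stop and raises the other as much; two equal ones level it.

How it is judged:
On the way:
1. one blue carrier hangs on one of the two hooks, let go by the fingers (((horizontal distance between carrier_blue_a and hook_left below 0.022 m and z of carrier_blue_a in the frame of hook_left between -0.165 and -0.125 m and contact force between the fingers and carrier_blue_a below 0.1 N) or (horizontal distance between carrier_blue_a and hook_right below 0.022 m and z of carrier_blue_a in the frame of hook_right between -0.165 and -0.125 m and contact force between the fingers and carrier_blue_a below 0.1 N) or (horizontal distance between carrier_blue_b and hook_left below 0.022 m and z of carrier_blue_b in the frame of hook_left between -0.165 and -0.125 m and contact force between the fingers and carrier_blue_b below 0.1 N) or (horizontal distance between carrier_blue_b and hook_right below 0.022 m and z of carrier_blue_b in the frame of hook_right between -0.165 and -0.125 m and contact force between the fingers and carrier_blue_b below 0.1 N))), for 0.2 s.
At the end, for the whole second after the job is handed in: One blue carrier hangs on each hook (underside within 22 mm of plumb below the hook point and 125 to 165 mm under it), both released and nearly still (under 0.05 m/s, 0.8 rad/s), the bar within 0.06 rad of level, the yellow carrier within 30 mm of its start ((((horizontal distance between carrier_blue_a and hook_left below 0.022 m and z of carrier_blue_a in the frame of hook_left between -0.165 and -0.125 m and contact force between the fingers and carrier_blue_a below 0.1 N) and (horizontal distance between carrier_blue_b and hook_right below 0.022 m and z of carrier_blue_b in the frame of hook_right between -0.165 and -0.125 m and contact force between the fingers and carrier_blue_b below 0.1 N)) or ((horizontal distance between carrier_blue_b and hook_left below 0.022 m and z of carrier_blue_b in the frame of hook_left between -0.165 and -0.125 m and contact force between the fingers and carrier_blue_b below 0.1 N) and (horizontal distance between carrier_blue_a and hook_right below 0.022 m and z of carrier_blue_a in the frame of hook_right between -0.165 and -0.125 m and contact force between the fingers and carrier_blue_a below 0.1 N))) and value of joint beam between -0.06 and 0.06 rad and linear speed of each of carrier_blue_a, carrier_blue_b below 0.05 m/s and angular speed of each of carrier_blue_a, carrier_blue_b below 0.8 rad/s and distance of carrier_yellow from where it was at the start of the episode below 0.03 m); the robot touches nothing.
It fails at once if the yellow carrier is moved more than 30 mm (distance of carrier_yellow from where it was at the start of the episode above 0.03 m).
It also fails if it takes over 58 s, if anything falls off the work surface, if the arm or the gripper's body presses on something with over 40 N, if the wrist force passes 120 N, or if a joint passes its speed limit or range.

## Working session

There is one attempt and no reset: what is moved stays moved. The work goes in short steps, Python scripts to look and compute and a tool call to move; the robot and the scene stay as the last step left them, time stands still between calls to the robot, and variables do not carry over. Pictures are saved under pics/ and viewed, at most 11 in all, crops included, and the job is handed in when it is done.

Besides the shell and the picture viewer there is one more tool, called after "Call:" in YAML: its name, and indented under it one key for each argument. carry_out: Moves the arm, as the interface text tells. Its arguments: {"type":"object","properties":{"targets":{"type":"array","items":{"type":"number"}},"newtons":{"type":"number"}},"required":["targets"]}

```bash
mkdir -p pics
cat > h.py <<'E'
import numpy as np, cv2, pickle
from station import bot, imaging
E
python3 - <<'E'
from h import *
o=bot.get_obs(); print({k:np.round(v,3).tolist() for k,v in o.items()}, bot.grip_point_offset)
d={n:imaging.read_camera(n) for n in ("scene","top","wrist")}
pickle.dump(d,open('d0.pkl','wb'))
for n in d:
    print(n,{k:np.round(v,4).tolist() for k,v in d[n].items() if k!='frame'})
    cv2.imwrite(f'pics/{n}0.png',d[n]['frame'][:,:,::-1])
E
```

```text
{'t': 0.0, 'q': [-1.289, 0.478, 0.022, 1.556, -0.011, 1.109, -0.083], 'joint_vel': [-0.002, 0.001, 0.0, -0.0, -0.002, -0.001, -0.0], 'joint_torque': [-0.001, -59.646, 1.608, -28.12, 0.012, 0.009, 0.0], 'eef_pos': [0.256, 0.624, 0.23], 'tool_rot': [-0.0, 0.194, 0.981, -0.001], 'contact_force': [0.632, -0.104, 0.116], 'torque': [0.03, 0.037, -0.013], 'grasp_force': 0.0, 'gripper_width': 1.001} 0.0187
scene {'fov_y': 47.6027, 'cx': 315.2921, 'cy': 200.7716, 'pose': [[-0.9265, 0.3071, -0.2173, 0.3144], [-0.376, -0.7372, 0.5614, 0.4499], [0.0122, 0.6019, 0.7985, 0.8423], [0.0, 0.0, 0.0, 1.0]]}
top {'fov_y': 51.7498, 'cx': 318.6894, 'cy': 196.4649, 'pose': [[0.0159, 0.9878, -0.1546, 0.3951], [-0.9998, 0.0138, -0.0147, -0.0591], [-0.0124, 0.1548, 0.9879, 0.9779], [0.0, 0.0, 0.0, 1.0]]}
wrist {'fov_y': 65.7065, 'cx': 323.3849, 'cy': 193.4738, 'tool_from_camera': [[0.0009, 0.9585, 0.2849, 0.0716], [1.0, -0.0009, -0.0001, -0.0005], [0.0001, 0.2849, -0.9585, -0.142], [0.0, 0.0, 0.0, 1.0]]}
```

View pics/scene0.png

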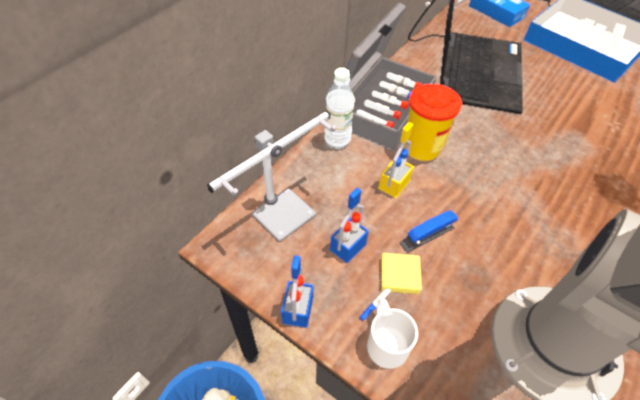

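View pics/top0.png

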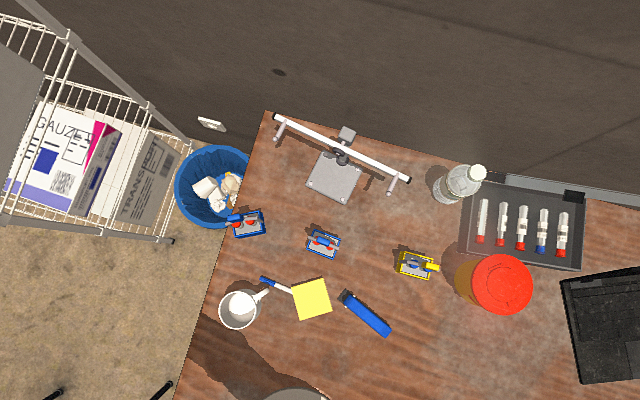

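The scene and top views show two blue carriers (top view ≈(248,222) and (322,242)), the yellow one at ≈(415,265), and the bar running from (275,117) to (409,180) with pegs at about (278,137) and (393,192). Next I'll enlarge the top and scene views.

Run:
```python
from h import *
d=pickle.load(open('d0.pkl','rb'))
a=d['top']['frame'][100:290,215:445,::-1]
cv2.imwrite('pics/t1.png',cv2.resize(a,None,fx=3,fy=3,interpolation=cv2.INTER_CUBIC))
a=d['scene']['frame'][90:330,200:440,::-1]
cv2.imwrite('pics/s1.png',cv2.resize(a,None,fx=2.5,fy=2.5,interpolation=cv2.INTER_CUBIC))
```

```text
(no output)
```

View pics/t1.png

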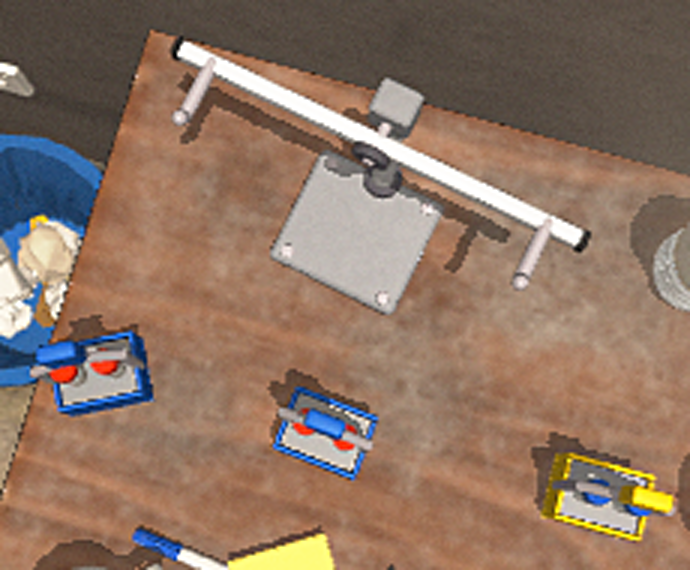

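View pics/s1.png

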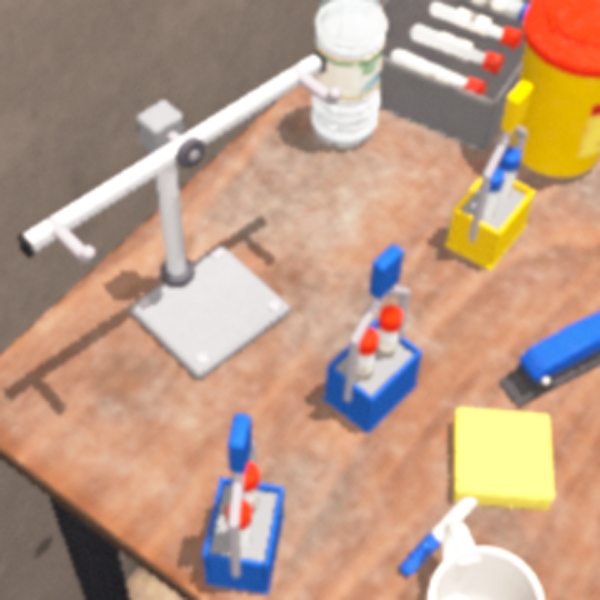

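The crops show the tab and bucket outlines of each blue carrier, and the hook tips: t1 left (180,117), right (520,282); s1 left (88,250), right (330,92). I'll fit carrier poses by hull matching in both views and triangulate the hook tips.

```bash
cat >> h.py <<'E'
from scipy.optimize import minimize, least_squares
def proj(c,P):
    P=np.atleast_2d(P); T=np.linalg.inv(c['pose']); p=P@T[:3,:3].T+T[:3,3]
    f=200/np.tan(np.radians(c['fov_y'])/2)
    return np.c_[c['cx']+f*p[:,0]/-p[:,2], c['cy']-f*p[:,1]/-p[:,2]]
def box(x,y,z0,z1): return np.array([[a*x/2,b*y/2,c] for a in(-1,1) for b in(-1,1) for c in(z0,z1)])/1000
CAR=np.r_[box(50,66,0,55),box(12,26,152,192)]
def place(p,P,z=0):
    c,s=np.cos(p[2]),np.sin(p[2]); return P@np.array([[c,s,0],[-s,c,0],[0,0,1]])+[p[0],p[1],z]
def hullmask(pts,k=4):
    m=np.zeros((400*k,640*k),np.uint8); cv2.fillConvexPoly(m,cv2.convexHull(np.int32(np.round((pts+.5)*k))),1); return m
def blue(c,roi):
    h=cv2.cvtColor(c['frame'],cv2.COLOR_RGB2HSV); m=cv2.inRange(h,(104,150,50),(125,255,255))
    o=np.zeros_like(m); x0,y0,x1,y1=roi; o[y0:y1,x0:x1]=m[y0:y1,x0:x1]
    n,l,s,_=cv2.connectedComponentsWithStats(o)
    o=np.isin(l,[i for i in range(1,n) if s[i,4]>6])
    v,u=np.nonzero(o); q=np.c_[u,v].astype(float)
    return np.r_[q+[-.5,-.5],q+[.5,.5],q+[.5,-.5],q+[-.5,.5]]
def fit(obs,p0,z=0):  # obs: list of (cam, pts)
    M=[hullmask(q) for _,q in obs]
    def cost(p):
        return sum(np.sum(hullmask(proj(c,place(p,CAR,z)))!=m)/m.sum() for (c,_),m in zip(obs,M))
    best=min((minimize(cost,np.r_[p0[:2],y],method='Nelder-Mead',options=dict(initial_simplex=np.r_[p0[:2],y]+np.array([[0,0,0],[.02,0,0],[0,.02,0],[0,0,.3]]),xatol=2e-4)) for y in np.radians([-50,-20,10,40])),key=lambda r:r.fun)
    return best.x,best.fun
def tri(cs,px):
    return least_squares(lambda P:np.concatenate([proj(c,P)[0]-q for c,q in zip(cs,px)]),[.7,0,.2])
E
python3 - <<'E'
from h import *
d=pickle.load(open('d0.pkl','rb')); S,T=d['scene'],d['top']
t=lambda x,y:np.array([x/3+215-.33,y/3+100-.33]); s=lambda x,y:np.array([x/2.5+200-.3,y/2.5+90-.3])
for n,a,b in(('left',t(57,354),s(240,443)),('mid',t(325,424),s(387,271))):
    r=tri((T,S),(a,b)); print(n,'tab tri',r.x.round(4),'res',r.fun.round(1)); p0=r.x
    roi=[(222,205,270,240),(278,255,318,330)] if n=='left' else [(300,220,345,262),(325,185,370,265)]
    obs=[(T,blue(T,roi[0])),(S,blue(S,roi[1]))]
    for o in (obs,obs[:1],obs[1:]):
        x,f=fit(o,p0); print(' fit',x[:2].round(4),np.degrees(x[2]).round(1),round(f,3))
H=[]
for n,a,b in(('L',t(180,116),s(88,251)),('R',t(520,281),s(332,92))):
    r=tri((T,S),(a,b)); print(n,'tip tri',r.x.round(4),r.fun.round(1)); H.append(r.x)
v=H[0]-H[1]; yaw=np.arctan2(-v[0],v[1]); print(np.linalg.norm(v),np.degrees(yaw))
for h in H: print('hook',(h+[.0225*np.cos(yaw),.0225*np.sin(yaw),-.014]).round(4))
E
```

```text
left tab tri [0.4757 0.1193 0.1722] res [ 0.1  0.5 -0.4 -0.1]
 fit [0.476  0.1195] 13.1 0.314
 fit [0.479  0.1218] 14.4 0.226
 fit [0.4749 0.1212] 14.0 0.073
mid tab tri [ 0.433  -0.057   0.1695] res [ 0.1  0.4 -0.4 -0.1]
 fit [ 0.4336 -0.0564] -19.1 0.165
 fit [ 0.4337 -0.0566] -20.9 0.035
 fit [ 0.4321 -0.0513] -13.0 0.07
L tip tri [0.6269 0.0389 0.211 ] [ 0.1  0.2 -0.2 -0.1]
R tip tri [ 0.5233 -0.1777  0.2121] [-0.1 -0.3  0.3  0.1]
0.2400867364860493 -25.572189197462755
hook [0.6472 0.0292 0.197 ]
hook [ 0.5436 -0.1874  0.1981]
```

Call:
carry_out:
  targets: [0,28,-35.5,4,-8,0,28,-35.5,4,-8,0,28,-35.5,4,-8,0,28,-35.5,4,-8,0,28,-35.5,4,-8,0,28,-35.5,4,-8,0,28,-35.5,4,-8,0,28,-35.5,4,-8,0,28,-35.5,4,-8,0,-9,-45,0,-2,0,-9,-45,0,-2,0,-9,-45,0,-2,0,-9,-45,0,-2,0,-9,-45,0,-2,0,-9,-45,0,-2,0,-9,-45,0,-2,0,-9,-45,0,-1,0,0,0,0,0,0,0,0,0,0]
  newtons: 40

```text
t: 2.05
eef_pos: [0.4362, -0.0559, 0.2674]
tool_rot: [-0.0, 0.817, 0.577, 0.0]
contact_force: [0.6, 0.7, 0.0]
gripper_width: 1.0
grasp_force: 0.0
```

Call:
carry_out:
  targets: [0,-3,-1,-27,0,0,0,0,-30,0,0,0,0,-30,0,0,0,0,-20,0,0,0,0,0,0,255,0,0,0,0,255,0,0,0,0,255,0,0,0,0,255,0,0,0,0,255,0,0,0,0,255,0,0,0,0,255,0,0,0,0,255,0,0,0,0,255,0,0,0,0]

```text
t: 3.45
eef_pos: [0.4335, -0.056, 0.1608]
tool_rot: [-0.0, 0.816, 0.578, 0.0]
contact_force: [-2.1, 1.0, 6.2]
gripper_width: 0.134
grasp_force: 40.7
```

Call:
carry_out:
  targets: [255,0,0,15,0,255,0,0,30,0,255,0,0,41,-2,255,14,-26,0,-2,255,14,-26,0,-2,255,14,-26,0,0,255,14,-27,0,0,255,0,0,0,0,255,0,0,0,0,255,0,0,0,0,255,0,0,0,0]

```text
t: 4.55
eef_pos: [0.4891, -0.1599, 0.2461]
tool_rot: [-0.0, 0.845, 0.535, 0.0]
contact_force: [0.5, -0.2, -2.1]
gripper_width: 0.136
grasp_force: 39.8
```

Run:
```python
from h import *
o=bot.get_obs(); print(o['eef_pos'],o['tool_rot'],o['contact_force'],o['q'])
d={n:imaging.read_camera(n) for n in ("scene","top","wrist")}
pickle.dump(d,open('d1.pkl','wb'))
a=d['scene']['frame'][60:260,190:410,::-1]; b=d['top']['frame'][100:280,260:440,::-1]
a=cv2.resize(a,(440,400),interpolation=cv2.INTER_CUBIC); b=cv2.resize(b,(360,360),interpolation=cv2.INTER_CUBIC)
im=np.zeros((400,800,3),np.uint8); im[:,:440]=a; im[:360,440:]=b
cv2.imwrite('pics/m1.png',im)
```

```text
[ 0.48912462 -0.15993448  0.24614773] [-4.99066877e-04  8.44539340e-01  5.35493275e-01  7.96787353e-05] [ 0.47429615 -0.20769016 -2.09435914] [-0.45576668  0.23700994  0.77333131  1.95487119 -0.19402788  1.02467442
 -0.03539885]
```

View pics/m1.png

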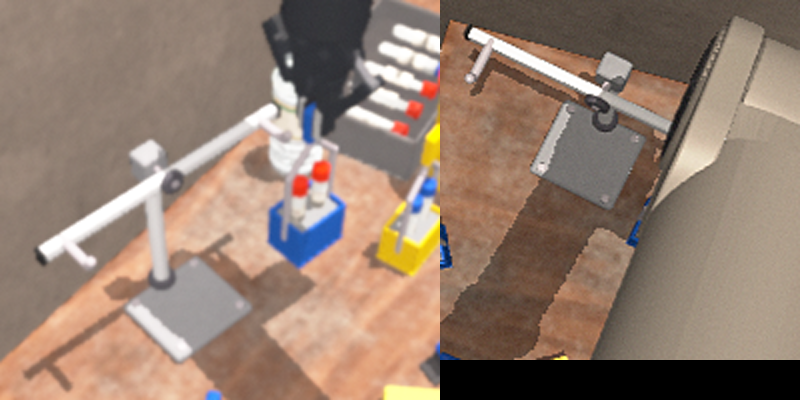

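```bash
cat >> h.py <<'E'
def fitbucket(c,roi,p0,z):
    q=blue(c,roi); M=hullmask(q); B=CAR[:8]
    cost=lambda p:np.sum(hullmask(proj(c,place(p,B,z)))!=M)/M.sum()
    r=minimize(cost,p0,method='Nelder-Mead',options=dict(initial_simplex=np.array(p0)+np.array([[0,0,0],[.01,0,0],[0,.01,0],[0,0,.15]])))
    return r.x[:2].round(4),np.degrees(r.x[2]).round(1),round(r.fun,3)
E
python3 - <<'E'
from h import *
d=pickle.load(open('d1.pkl','rb')); S=d['scene']
for z in(.082,.0853,.088): print(fitbucket(S,(320,150,365,195),[.489,-.16,-.44],z))
# control: same measure on the standing carrier in d0
print(fitbucket(pickle.load(open('d0.pkl','rb'))['scene'],(325,215,370,265),[.4335,-.056,-.34],0))
E
```

```text
(array([ 0.4896, -0.1603]), np.float64(-21.1), np.float64(0.228))
(array([ 0.4884, -0.1581]), np.float64(-20.6), np.float64(0.24))
(array([ 0.4876, -0.1555]), np.float64(-19.4), np.float64(0.249))
(array([ 0.4328, -0.0539]), np.float64(-17.0), np.float64(0.216))
```

Call:
carry_out:
  targets: [255,9,-4.5,0,0,255,9,-4.5,0,0,255,9,-4.5,0,0,255,9,-4.5,0,0,255,9,-4.5,0,0,255,9,-5,0,0,255,0,0,0,0,255,0,0,0,0]

```text
t: 5.5
eef_pos: [0.5433, -0.1889, 0.2461]
tool_rot: [-0.0, 0.845, 0.535, -0.0]
contact_force: [0.2, -0.1, -2.7]
gripper_width: 0.136
grasp_force: 39.9
```

Run:
```python
from h import *
o=bot.get_obs(); print(o['eef_pos'],o['contact_force'])
S=imaging.read_camera('scene'); W=imaging.read_camera('wrist')
a=S['frame'][60:210,230:390,::-1]; b=W['frame'][:,:,::-1]
a=cv2.resize(a,(427,400),interpolation=cv2.INTER_CUBIC); b=b[:,140:500]
im=np.zeros((400,787,3),np.uint8); im[:,:427]=a; im[:,427:]=b
cv2.imwrite('pics/m2.png',im)
```

```text
[ 0.54333929 -0.18889748  0.24607471] [ 0.22278982 -0.12641395 -2.6523186 ]
```

View pics/m2.png

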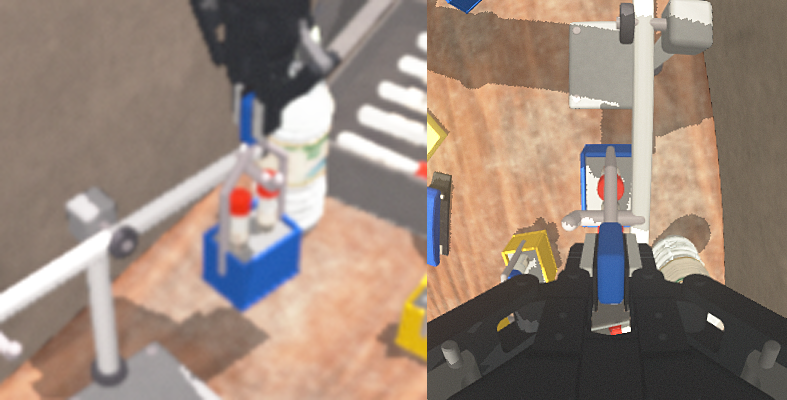

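Call:
carry_out:
  targets: [255,0,0,-5,0,255,0,0,-5,0,255,0,0,-5,0,255,0,0,-5,0,255,0,0,-4,0,255,0,0,-3,0,255,0,0,-2,0,255,0,0,0,0,255,0,0,0,0,255,0,0,0,0]

```text
t: 6.6
eef_pos: [0.5437, -0.1885, 0.2175]
tool_rot: [0.0, 0.845, 0.535, 0.0]
contact_force: [0.3, 1.3, -1.6]
gripper_width: 0.132
grasp_force: 39.9
```

Call:
carry_out:
  targets: [255,0,0,-1,0,255,0,0,-1,0,255,0,0,0,0,255,0,0,0,0]

```text
t: 7.0
eef_pos: [0.5441, -0.1884, 0.2158]
tool_rot: [0.0, 0.845, 0.535, 0.001]
contact_force: [0.2, 2.4, 3.7]
gripper_width: 0.132
grasp_force: 40.6
```

Call:
carry_out:
  targets: [255,0,0,1,0,255,0,0,0,0,190,0,0,0,0,150,0,0,0,0,110,0,0,0,0,60,0,0,0,0,0,0,0,0,0,0,0,0,0,0,0,0,0,0,0,0,0,0,20,0,0,0,0,35,0,0,0,0,35,0,0,0,0,0,0]

```text
t: 8.3
eef_pos: [0.5457, -0.1901, 0.311]
tool_rot: [0.003, 0.845, 0.535, 0.003]
contact_force: [0.4, 0.2, 0.3]
gripper_width: 1.003
grasp_force: 0.0
```

Run:
```python
from h import *
o=bot.get_obs(); print(o['eef_pos'],o['contact_force'],o['gripper_width'])
S=imaging.read_camera('scene'); W=imaging.read_camera('wrist')
pickle.dump(S,open('s2.pkl','wb'))
a=S['frame'][60:260,190:390,::-1]; b=W['frame'][:,:,::-1]
a=cv2.resize(a,(400,400),interpolation=cv2.INTER_CUBIC); b=b[:,140:500]
im=np.hstack([a,b])
cv2.imwrite('pics/m3.png',im)
```

```text
[ 0.54574374 -0.1900769   0.31099417] [0.39666962 0.23866016 0.30486159] 1.0033742597549689
```

View pics/m3.png

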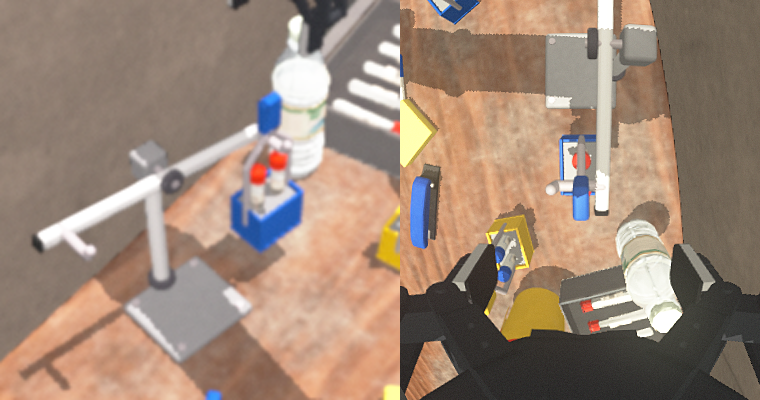

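The wrist view shows the carrier hanging on the right hook (peg (548–600,188)) with the fingers clear. Now the left one.

Call:
carry_out:
  targets: [0,-9,38.5,0,5.5,0,-9,38.5,0,5.5,0,-9,38.5,0,5.5,0,-9,38.5,0,5.5,0,-9,38.5,0,5.5,0,-9,38.5,0,5.5,0,-8,38.5,0,5.5,0,-8,38.5,0,0,0,0,0,-25,0,0,0,0,-25,0,0,0,0,0,0,0,0,0,0,0]

```text
t: 9.6
eef_pos: [0.4729, 0.119, 0.2558]
tool_rot: [-0.0, 0.622, 0.783, -0.001]
contact_force: [-0.1, -0.1, 0.1]
gripper_width: 1.003
grasp_force: 0.0
```

Run:
```python
from h import *
S=imaging.read_camera('scene'); d=pickle.load(open('d0.pkl','rb'))
for c in (d['scene'],pickle.load(open('s2.pkl','rb'))):
  x,f=fit([(c,blue(c,(278,255,318,330)))],[.4755,.1195]); print(x[:2].round(4),np.degrees(x[2]).round(1),f)
# tip-only tab check in wrist: project tab box
o=bot.get_obs(); W=imaging.read_camera('wrist')
from scipy.spatial.transform import Rotation as R
q=o['tool_rot']; T=np.eye(4); T[:3,:3]=R.from_quat([q[1],q[2],q[3],q[0]]).as_matrix(); T[:3,3]=o['eef_pos']
C=np.linalg.inv(T@W['tool_from_camera'])
im=W['frame'][:,:,::-1].copy(); f=200/np.tan(np.radians(W['fov_y'])/2)
def wp(P):
    p=P@C[:3,:3].T+C[:3,3]; v=np.c_[p[:,0],-p[:,1],-p[:,2]]; rr=np.hypot(v[:,0],v[:,1]); th=np.arctan2(rr,v[:,2])
    return np.c_[W['cx']+f*th*v[:,0]/rr,W['cy']+f*th*v[:,1]/rr]
for B in (box(12,26,152,192),box(50,66,0,55)):
    for u in wp(place([.4755,.1195,np.radians(13.5)],B)): cv2.circle(im,tuple(int(v) for v in np.round(u)),2,(0,255,0),-1)
cv2.imwrite('pics/w4.png',cv2.resize(im[:,100:540],None,fx=1.5,fy=1.5))
```

```text
[0.4754 0.1196] 13.0 0.0711712781538218
[0.4753 0.12  ] 13.0 0.05854920249245601
```

View pics/w4.png

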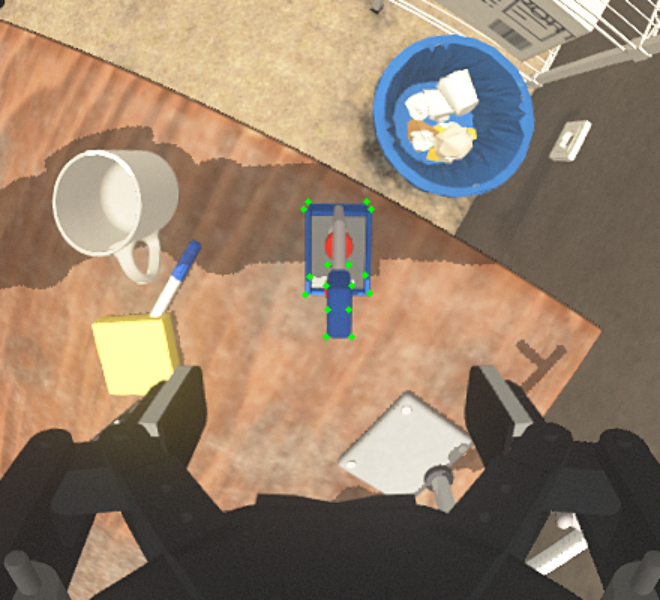

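The projected model (green dots) matches the carrier in the wrist view to within ~1–2 px, so I'll grasp.

Call:
carry_out:
  targets: [0,2.5,0.5,-26,0,0,0,0,-30,0,0,0,0,-25,0,0,0,0,-14,0,0,0,0,0,0,255,0,0,0,0,255,0,0,0,0,255,0,0,0,0,255,0,0,0,0,255,0,0,0,0,255,0,0,0,0,255,0,0,0,0,255,0,0,0,0,255,0,0,0,0]

```text
t: 11.1
eef_pos: [0.476, 0.1199, 0.1618]
tool_rot: [-0.0, 0.621, 0.783, 0.0]
contact_force: [-2.3, -0.4, 6.1]
gripper_width: 0.134
grasp_force: 40.1
```

Call:
carry_out:
  targets: [255,0,0,15,0,255,0,0,25,0,255,0,0,30,0,255,0,0,30,-8,255,23,-13,0,-8,255,23,-13,0,-8,255,23,-13,0,-8,255,24,-13,0,-7,255,24,-13,0,0,255,0,0,0,0,255,0,0,0,0,255,0,0,0,0]

```text
t: 12.3
eef_pos: [0.592, 0.0556, 0.2608]
tool_rot: [-0.001, 0.847, 0.532, -0.001]
contact_force: [-0.2, 1.1, -1.5]
gripper_width: 0.132
grasp_force: 39.6
```

Run:
```python
from h import *
o=bot.get_obs(); print(o['eef_pos'],o['tool_rot'],o['contact_force'])
S=imaging.read_camera('scene'); W=imaging.read_camera('wrist')
a=S['frame'][80:280,170:370,::-1]
a=cv2.resize(a,(400,400),interpolation=cv2.INTER_CUBIC)
cv2.imwrite('pics/m5.png',np.hstack([a,W['frame'][:,140:500,::-1]]))
```

```text
[0.59196758 0.05556424 0.26082597] [-5.83938246e-04  8.47050455e-01  5.31511915e-01 -5.20383158e-04] [-0.184996    1.14032256 -1.45106144]
```

View pics/m5.png

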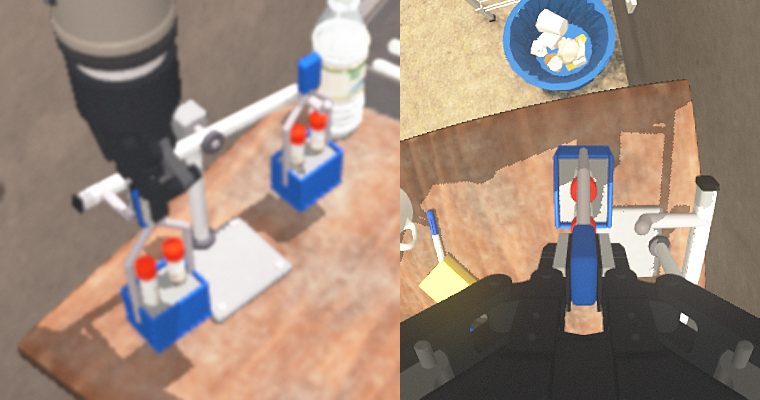

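Call:
carry_out:
  targets: [255,9,-4.5,0,0,255,9,-4.5,0,0,255,9,-4.5,0,0,255,9,-4.5,0,0,255,9,-4,0,0,255,9.5,-4.5,0,0,255,0,0,0,0,255,0,0,0,0]

```text
t: 13.2
eef_pos: [0.6475, 0.0281, 0.2611]
tool_rot: [-0.0, 0.847, 0.531, -0.0]
contact_force: [0.2, 0.0, -1.4]
gripper_width: 0.131
grasp_force: 39.6
```

Run:
```python
from h import *
o=bot.get_obs(); print(o['eef_pos'],o['contact_force'])
S=imaging.read_camera('scene'); W=imaging.read_camera('wrist')
a=S['frame'][80:280,170:370,::-1]
a=cv2.resize(a,(400,400),interpolation=cv2.INTER_CUBIC)
cv2.imwrite('pics/m6.png',np.hstack([a,W['frame'][:,140:500,::-1]]))
```

```text
[0.64752171 0.02810394 0.26105107] [ 0.19401918  0.01770174 -1.3983158 ]
```

View pics/m6.png

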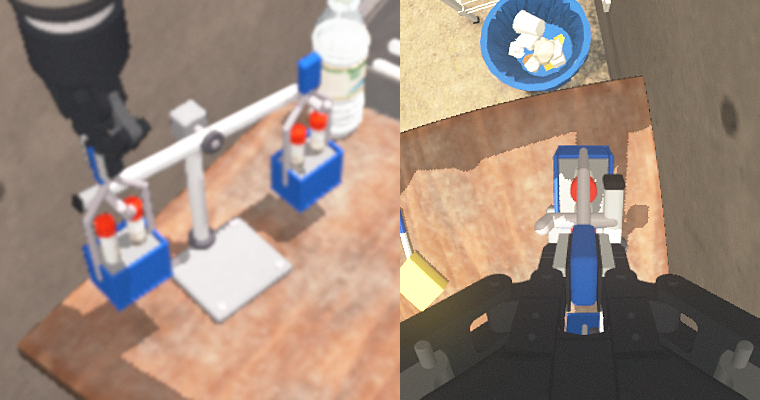

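The wrist view shows the bail (x≈583) over the left peg, between the tip (540) and the bar (605). Lowering.

Call:
carry_out:
  targets: [255,0,0,-5,0,255,0,0,-5,0,255,0,0,-5,0,255,0,0,-4,0,255,0,0,-4,0,255,0,0,-3,0,255,0,0,-2,0,255,0,0,-1,0,255,0,0,0,0,255,0,0,0,0,255,0,0,0,0]

```text
t: 14.4
eef_pos: [0.6477, 0.0294, 0.2325]
tool_rot: [-0.0, 0.847, 0.531, 0.001]
contact_force: [0.6, 5.2, -0.5]
gripper_width: 0.137
grasp_force: 39.9
```

Call:
carry_out:
  targets: [255,0.5,1.5,0,0,255,0.5,1,-1,0,255,0,0,0,0,255,0,0,0,0]

```text
t: 14.8
eef_pos: [0.6486, 0.0301, 0.2313]
tool_rot: [0.0, 0.847, 0.531, -0.0]
contact_force: [-0.3, 0.2, -0.4]
gripper_width: 0.135
grasp_force: 39.9
```

Good: the side force is gone and the load is on the hook. Releasing.

Call:
carry_out:
  targets: [190,0,0,0,0,150,0,0,0,0,110,0,0,0,0,60,0,0,0,0,0,0,0,0,0,0,0,0,0,0,0,0,0,0,0,0,0,0,20,0,0,0,0,35,0,0,0,0,40,0,0,0,0,30,0,0,0,0,0,0,0,0,0,0,0,0,0,0,0,0,0,0,0,0,0,0,0,0,0,0,0,0,0,0,0,0,0,0,0,0]

```text
t: 16.6
eef_pos: [0.6484, 0.0309, 0.356]
tool_rot: [-0.0, 0.847, 0.531, -0.0]
contact_force: [0.3, -0.4, -0.1]
gripper_width: 1.001
grasp_force: 0.0
```

Call:
carry_out:
  targets: [0,0,0,0,0,0,0,0,0,0,0,0,0,0,0,0,0,0,0,0,0,0,0,0,0,0,0,0,0,0,0,0,0,0,0,0,0,0,0,0,0,0,0,0,0,0,0,0,0,0,0,0,0,0,0,0,0,0,0,0,0,0,0,0,0,0,0,0,0,0,0,0,0,0,0,0,0,0,0,0,0,0,0,0,0,0,0,0,0,0,0,0,0,0,0,0,0,0,0,0]

```text
t: 18.6
eef_pos: [0.6485, 0.0309, 0.3563]
tool_rot: [-0.0, 0.847, 0.531, 0.0]
contact_force: [0.3, 0.2, -0.2]
gripper_width: 0.997
grasp_force: 0.0
```

Run:
```python
from h import *
import time
A=imaging.read_camera('scene')
for i in range(6): B=imaging.read_camera('scene')
m=np.abs(A['frame'].astype(int)-B['frame']).max(2); print('moved px',(m>40).sum())
a=B['frame'][80:280,170:370,::-1]; W=imaging.read_camera('wrist')
a=cv2.resize(a,(400,400),interpolation=cv2.INTER_CUBIC)
cv2.imwrite('pics/m7.png',np.hstack([a,W['frame'][:,140:500,::-1]]))
```

```text
moved px 0
```

View pics/m7.png

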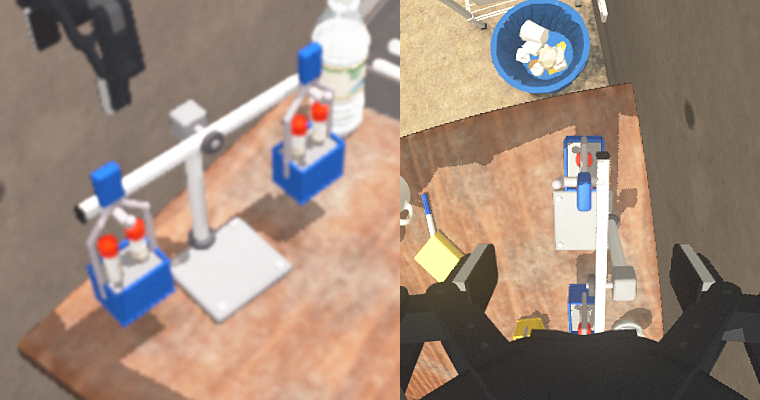

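Both carriers hang still. The bar's left end is at scene pixel (211,186), against (212,187) when it was empty and level. Handing in.

```bash
python3 -c "
from station import bot
print(bot.hand_in())"
```

```text
the job is handed in; nothing more can be done
None
```

I hung one blue carrier on each hook and let go; in the last images both hang still with the bar level, the yellow carrier was never touched, and the job is handed in at about 19 s (no verdict was returned).

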